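Free the seized bolt of the shrimp tank

ROBOT

A 7-joint arm with a two-finger parallel gripper is mounted at the origin on the work surface. World frame = base frame: x ahead of the robot, y to its left, z up, the work surface at z = 0. Lengths are in mm, angles in rad, forces in N, time in s.
With the tool pointing down it reaches from about 350 to 775 mm from the base axis. Payload 3.1 kg.
Tool frame: the origin (TCP) lies midway between the tips of the shut fingers; the grasp point (between the pads) lies 19 mm behind it; z points along the fingers, y is the line along which they close (so a half turn about z gives the same grasp; the last joint's range is limited). The gripper opens to 85 mm and grips with 20 to 120 N. Pads are 22 mm wide; open, the fingers measure 114 mm over their backs; the gripper's body (76 mm by 85 mm) begins 54 mm behind the grasp point. The pads swing forward as they close: fully open they stand 13 mm farther back than shut.
Start: joints at [1.259, 0.311, 0.014, 1.512, -0.004, 1.319, -0.027], TCP at [146.629, -530.111, 231.304] pointing down, gripper open.
Joint ranges: [-2.7, 2.7], [-0.3, 1.91], [-1.27, 1.3], [0.12, 2.57], [-1.44, 4.58], [0.2, 2.03], [-3.05, 3.05]. Speed limits (rad/s): [2.79, 2.79, 3.14, 3.14, 3.14, 3.14, 3.14].

INTERFACE

Orientations are given as a unit quaternion [x, y, z, w].
In Python, from rig import monitor, vision, env, models gives the robot as it stands.
- The arm moves only by the tool jog_arm, never from a script. Its argument "plan" is a list that holds one entry, the list of rows, each a list of 6 numbers: the shift along the tool's x, y, z normalised to -1 to 1, where 1 is 25 cm, then the turn, a rotation vector about the tool's x, y, z normalised to -1 to 1, where 1 is 60 degrees. In form: [[[tx, ty, tz, wx, wy, wz], ...]]. A call has 1 to 5 rows; each row is the pose to reach, as a shift and turn from the pose commanded when the call began, along the tool's axes at that moment; what a row does not reach only later rows make up. A row lasts 1/12 s, in which the tool goes at most 41.7 mm and 7.16 degrees, less where a joint would pass 70% of its speed; a pose out of reach is approached as far as the arm can. A call with a number of a shift or a turn outside -1 to 1 is refused whole. A call with a gripper value outside its range is refused whole. "grip" is the closure, from 0 (fully open) to 1 (shut), set as the call begins (left out, the last holds). The fingers move at their own pace and stop on an object; "force" is the grip in N (left out, the last holds). Time passes only in rows, so rows that repeat a pose let the fingers close. It gives the time, the measured TCP pose, the force, the opening and the grip force at its end, in the units of the state.
- monitor.sense(): the state, without advancing time (a new reading comes with each control period).
- vision.grab_frame(name): name is "scene" or "top"; returns the picture (384x512x3 uint8, blue, green, red); there is no depth.
- vision.calibration(name): a dict with "intrinsics" (3x3 intrinsics, pixels), "rvec" (rotation vector, rad) and "tvec" (3), from world to camera coordinates, as OpenCV has them. Camera axes: x right, y down, z forward; pixel columns grow to the right and rows downward; lengths in mm; the calibration is good to about 2 mm. A picture is of the moment at which its call begins. calibration takes no time and is no camera call.
- env.close_job(): hands the job in; it is judged then, once.
Trained networks look in the newest picture that a camera, given by its name, has taken for a name from the list of things; names that differ only in an ending like _2 or _b are one class to them, and where a whole thing is asked for, a point or a joint stands for the part that bears it (a point fixed in the world has none). Each returns a list of dicts, best first, with "conf" (0 to 1); they miss things now and then, are a little off and sometimes report something else, mostly with a low value. They report only what shows in the picture. A call takes as long as a camera call. They do not tell look-alikes from the thing itself.
- models.regions_of(target, camera): "pixels" (384x512 bool, what is visible of it) and "point" ([column, row] as shares, 0 to 1, of the picture: columns of its width, rows of its height, amid what is visible of it).
- models.landmark_of(target, camera): "point" ([column, row] as shares, 0 to 1, of the picture: columns of its width, rows of its height: a listed point, or the origin of a listed thing).
The state is a dict: "clock": time; "qpos": joint angles; "dq": joint speeds; "effort": joint torques, N m; "ee_pos": TCP position; "orientation": TCP orientation; "wrist_force": force on the tool from outside, world axes, zero at the start; "torque": the same for the moment, N m; "grip_width": finger opening in mm; "gripper_force": force on a finger pad.
Only numpy, scipy, OpenCV 4.12 (cv2) and the standard library are available. Lean on these libraries where they do the work, as an engineer would, in place of code of your own. Each camera call takes 0.05 s, during which the arm holds its last target. There are 200 camera calls.

TASK

First lift the grey ceramic tube off the tank's flap and set it down gently, right way up, in the middle of the green dish. Then work the rusted bolt free by its upright knob with short back-and-forth strokes, each carried to its stop, until it runs, and draw it fully back off the flap; then raise the clear flap by its orange tab until it stands nearly upright and leave it standing open. Do not disturb the other things on the shelf or the jar on the tank.

Things in the scene. Friction and masses are not known exactly. Their poses are not given: they have to be found in the camera images.
- tank: The closed glass shrimp tank, fixed, 150 (x) x 270 (y) x 120 mm high. Origin under its centre on the shelf, x points away from the robot at yaw 0, z up. Top level at 120 mm: black hood over the part y > +37 mm, clear flap from y -130 to +35 mm, black strip along the rear. The bolt lies on the hood along x = -45 mm.
- flap (a joint): Clear acrylic flap, 122 mm deep and 165 mm wide, hinged along the tank's y axis on its rear side. 0 = shut and level, grows as the front edge is raised; 1.57 = upright, stop at 1.75 rad. A stiff hinge (0.22 N m, about 2 N at the tab) holds it wherever it is left. While the bolt lies over it it cannot rise.
- flap_hinge (a point): Point on the flap's hinge line, in the tank's frame at (+45, -47.5, 120) mm.
- flap_tab (a point): Grip point of the orange tab on the middle of the flap's front edge: a tongue 16 mm wide (along the tank's y), 10 mm thick, standing 36 mm forward of the flap's edge. The point is 24 mm in front of the edge, 146 mm from the hinge line, at mid-thickness; clear air beside and below it. Pinched across its width it pivots between the fingers.
- bolt (a joint): Rusted slide bolt. 0 = as found, its tongue 23 mm over the flap; grows (m) as it slides to the tank's +y, off the flap; end stop 0.045. Moving it takes 4 to 11 N. Seized: it moves only to hard stops near +0.005 and -0.005. Each pull to the one stop and push back to the other loosens it a step; after 1 to 4 such strokes the next pull runs through. 12 to 18 N against a stop is enough; more does not help.
- bolt_knob (a point): Grip point of the bolt's upright round knob, 14 mm in diameter, brown. The point is on its axis 41 mm above the hood, 15 mm below the knob's top (a 19 mm wide head is the top 4 mm). The two brackets that carry the bolt stand 18 and 60 mm to the tank's -y and +y of the knob at joint 0 and are 17 mm high above the hood.
- tube_mid (a point): Centre of the grey ceramic shrimp tube that lies on the flap: 56 mm long (along its x), 30 mm wide, 32 mm high, with a flat foot below (z up); the point is 16 mm above its underside. 70 g.
- dish_floor (a point): Centre of the inner floor (4 mm above the shelf) of the green round feeding dish, 136 mm wide over the rim, 18 mm high, floor 112 mm across. It stands on the left or the right in front of the tank.
- foodjar: Bystander: small amber glass food jar with red lid, 32 mm diameter, 52 mm tall, standing on the black hood behind the bolt. Origin under its centre.
- mug: Bystander: blue ceramic mug, 76 mm wide, 85 mm tall, on the shelf. Origin under its centre.
- tweezers: Bystander: stainless steel tweezers, 135 x 20 x 8 mm, lying on the shelf in front of the tank. Origin under its centre, x along it.
- pot: Bystander: small terracotta pot, 52 mm wide, 50 mm tall. Origin under its centre.
- scraper: Bystander: blue magnet scraper, 70 x 40 x 36 mm. Origin under its centre.
- conditioner: Bystander: blue bottle, 56 mm wide, 150 mm tall, at the back. Origin under its centre.
- pump: Bystander: black air pump with grey knob, fixed at the back, 90 x 120 mm, 75 mm high. Origin under its centre.
Mind the look-alikes: they are no part of the job. What is shaped like the part that bears tube_mid but yellow is not meant. Of the things shaped like the part that bears dish_floor, the green one is meant.

How it is judged (in metres and radians):
On the way, in this order (a step that is already met when the one before it is completed fails the run):
1. the grey tube is set down in the dish and let go (horizontal distance between tube_mid and dish_floor below 0.03 m and z of tube_mid in the frame of dish_floor between 0.01 and 0.022 m and angle between tube_mid's own z axis and vertical below 0.25 rad and contact force between the fingers and tube below 0.1 N), for 0.2 s.
2. the bolt has been worked free and drawn back off the flap (value of joint bolt above 0.038 m), for 0.1 s.
3. the flap is raised nearly upright (value of joint flap above 1.2 rad), for 0.1 s.
At the end, for the whole second after the job is handed in: The grey tube stands level (within 0.25 rad) on the floor of the green dish, its centre within 30 mm of the dish's; the bolt is drawn back more than 38 mm; the flap stands still, raised more than 1.2 rad (horizontal distance between tube_mid and dish_floor below 0.03 m and z of tube_mid in the frame of dish_floor between 0.01 and 0.022 m and angle between tube_mid's own z axis and vertical below 0.25 rad and value of joint bolt above 0.038 m and value of joint flap above 1.2 rad and velocity of joint flap between -0.05 and 0.05 rad/s); the robot touches nothing.
It fails at once if one of the other loose things was pushed more than 25 mm (distance of any of foodjar, mug, tweezers, pot, scraper, conditioner from where it was at the start of the episode above 0.025 m).
It fails at once if one of the standing things was knocked over (angle between any of foodjar, mug, pot, conditioner's own z axis and vertical above 0.6 rad).
It fails at once if the ceramic tube was dropped over the dish instead of set down (fell free faster than 0.6 m/s, as from about 20 mm or more) (horizontal distance between tube_mid and dish_floor below 0.08 m and contact force between the fingers and tube below 0.1 N and linear speed of tube above 0.6 m/s).
It also fails if it takes over 67 s, if anything falls off the work surface, if the arm or the gripper's body presses on something with over 40 N, if the wrist force passes 120 N, or if a joint passes its speed limit or range.

## Working session

There is one attempt and no reset: what is moved stays moved. The work goes in short steps, Python scripts to look and compute and a tool call to move; the robot and the scene stay as the last step left them, time stands still between calls to the robot, and variables do not carry over. Pictures are saved under pics/ and viewed, at most 10 in all, crops included, and the job is handed in when it is done.

Besides the shell and the picture viewer there is one more tool, called after ">>>" as name(argument=value, ...) on one line, values as JSON. jog_arm: Moves the arm, as the interface text tells. Scaled input: -1 to 1 covers 25 cm each way for a shift and 60 degrees each way for a turn. Its arguments: {"type":"object","properties":{"plan":{"type":"array","items":{"type":"array","items":{"type":"array","items":{"type":"number"}}}},"grip":{"type":"number"},"force":{"type":"number"}},"required":["plan"]}

```bash
ls; mkdir -p pics
cat > h.py <<'E'
import numpy as np,cv2
from scipy.spatial.transform import Rotation as R
from rig import monitor,vision,env,models
def cal(n):
    c=vision.calibration(n);Rm=cv2.Rodrigues(np.array(c["rvec"],float))[0]
    return np.array(c["intrinsics"],float),Rm,np.array(c["tvec"],float).ravel()
def ray(n,p):
    K,Rm,t=cal(n);d=Rm.T@np.linalg.inv(K)@np.array([p[0],p[1],1.]);return -Rm.T@t,d
def onz(n,p,z):
    o,d=ray(n,p);return o+d*(z-o[2])/d[2]
def tri(p1,p2,n1="scene",n2="top"):
    a,d=ray(n1,p1);b,e=ray(n2,p2);d/=np.linalg.norm(d);e/=np.linalg.norm(e)
    s=np.linalg.lstsq(np.c_[d,-e],b-a,rcond=None)[0];x=a+d*s[0];y=b+e*s[1];return (x+y)/2,np.linalg.norm(x-y)
def proj(n,X):
    K,Rm,t=cal(n);x=K@(Rm@np.array(X,float)+t);return x[:2]/x[2]
def to_tool(target,pos=None,q=None):
    s=monitor.sense();r=R.from_quat(s["orientation"]);return r.inv().apply(np.array(target)-np.array(s["ee_pos"]))/250
E
python3 - <<'E'
from h import *
np.set_printoptions(precision=3,suppress=True)
s=monitor.sense();print(s)
im={n:vision.grab_frame(n) for n in("scene","top")}
for n in im: cv2.imwrite(f"pics/{n}0.png",cv2.resize(im[n],(800,600)))
for t in ["tube_mid","dish_floor","bolt_knob","flap_tab","flap_hinge","tank","foodjar","mug","tweezers","pot","scraper","conditioner"]:
    r={}
    for n in im:
        L=models.landmark_of(t,n); r[n]=[(np.round(np.array(l["point"])*[512,384],1).tolist(),round(l["conf"],2)) for l in L[:4]]
    print(t,r)
    if r["scene"] and r["top"]:
        for a in r["scene"][:2]:
            for b in r["top"][:2]:
                x,e=tri(a[0],b[0]); print("   ",x.round(1),round(e,1))
E
```

```text
pics
{'clock': 0.0, 'qpos': array([ 1.259,  0.312,  0.014,  1.513, -0.004,  1.319, -0.027]), 'dq': array([ 0.   , -0.001, -0.   ,  0.001,  0.   ,  0.   ,  0.001]), 'effort': array([ -0.   , -37.992,   0.146, -23.059,   0.012,   0.014,  -0.   ]), 'ee_pos': array([ 146.39 , -529.394,  230.197]), 'orientation': array([ 0.991,  0.135, -0.   , -0.001]), 'wrist_force': array([ 0.416, -0.537, -0.453]), 'torque': array([-0.046,  0.031, -0.011]), 'gripper_force': 0.0, 'grip_width': 85.33626331266997}
tube_mid {'scene': [([167.4, 233.1], 0.81), ([234.0, 206.3], 0.58)], 'top': [([261.5, 161.1], 0.58), ([324.9, 169.4], 0.47)]}
    [ 607.9 -104.8  101.6] 165.3
    [ 578.3 -202.3   29. ] 1.6
    [576.9 -28.  146.9] 8.5
    [ 560.4 -108.   143.3] 151.7
dish_floor {'scene': [([370.0, 202.3], 0.68), ([336.9, 148.7], 0.59)], 'top': [([134.1, 217.9], 0.66), ([159.8, 292.0], 0.66)]}
    [449.1 327.3  -1.9] 2.4
    [ 244.2  354.7 -275.3] 106.9
    [428.4 245.9 193.9] 70.8
    [247.1 254.8  -8. ] 3.7
bolt_knob {'scene': [([169.7, 309.8], 0.69), ([256.0, 182.6], 0.66), ([290.0, 200.8], 0.59)], 'top': [([20
[... 574 characters left out ...]
11.1
mug {'scene': [([126.0, 189.1], 0.58)], 'top': [([374.9, 232.4], 0.64)]}
    [ 407.2 -346.4  -14.9] 6.9
tweezers {'scene': [([262.1, 177.0], 0.66), ([354.7, 309.7], 0.41)], 'top': [([239.0, 243.4], 0.71)]}
    [376.7  34.9  11. ] 3.5
    [ 469.5  207.7 -522. ] 341.1
pot {'scene': [([392.6, 246.8], 0.63)], 'top': [([118.2, 168.5], 0.59)]}
    [588.1 370.4   0. ] 14.3
scraper {'scene': [([99.9, 253.7], 0.77)], 'top': [([383.0, 159.4], 0.79), ([134.1, 218.4], 0.38)]}
    [ 615.6 -376.2  -15. ] 1.0
    [617.8   0.1 398.3] 626.0
conditioner {'scene': [([167.4, 312.3], 0.89)], 'top': [([313.3, 108.6], 0.63), ([122.2, 172.0], 0.24)]}
    [ 767.8 -181.5  -13.5] 4.4
    [694.4  79.7 234.4] 550.7
```

View pics/scene0.png

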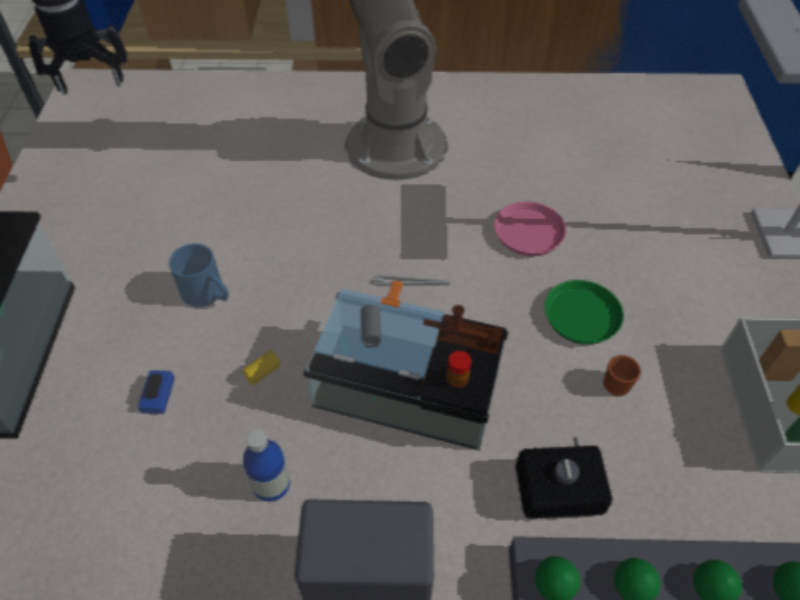

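View pics/top0.png

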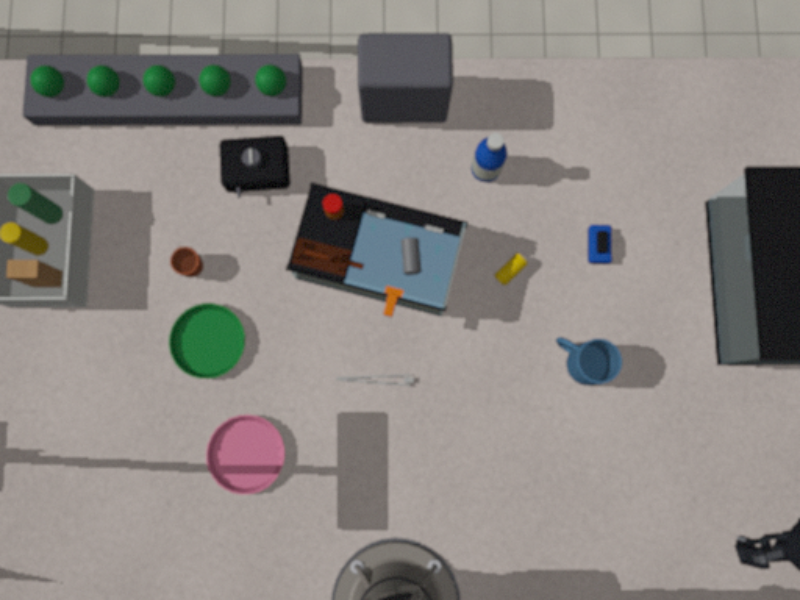

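The grey tube (scene 370,325; top 411,255 in 800x600) lies on the flap, and the yellow look-alike lies on the shelf (scene 262,367; top 511,269). The dish candidates are green (scene 584,312; top 207,341) and pink (scene 530,228; top 246,455). I want the grey tube and the green dish. Next I fit the tank pose and check it on an enlarged crop.

Run:
```python
from h import *
from scipy.optimize import least_squares
np.set_printoptions(precision=3,suppress=True)
obs=[("scene",(-101,-47.5,115),(251.7,184)),("top",(-101,-47.5,115),(247.5,200.5)),("scene",(45,-47.5,120),(231.6,232.1)),("top",(45,-47.5,120),(262.4,142.5)),
("scene",(0,0,0),(261.7,246.1)),("top",(0,0,0),(242,164.4)),
("top",(-75,135,120),(288*.64,268*.64)),("top",(75,135,120),(312*.64,184*.64)),("top",(75,-135,120),(466*.64,222*.64))]
def w(p,q):
    c,s=np.cos(p[2]),np.sin(p[2]);return (p[0]+c*q[0]-s*q[1],p[1]+s*q[0]+c*q[1],q[2])
f=lambda p:np.concatenate([proj(n,w(p,q))-u for n,q,u in obs])
r=least_squares(f,[600,30,-.2],x_scale=[10,10,.1],loss="soft_l1");p=r.x;print(p,r.fun.reshape(-1,2).round(1).tolist())
im={n:vision.grab_frame(n) for n in("scene","top")}
out=[]
for n,(x0,y0,x1,y1) in {"scene":(190,165,340,290),"top":(175,105,325,230)}.items():
    S=5;c=cv2.resize(im[n][y0:y1,x0:x1],None,fx=S,fy=S,interpolation=cv2.INTER_CUBIC)
    P=lambda q:tuple(int(v) for v in (proj(n,w(p,q))-[x0-.5,y0-.5])*S)
    for q in [(-75,135,120),(75,135,120),(75,-135,120),(-75,-135,120),(-101,-47.5,115),(45,-47.5,120),(-77,35,120),(45,35,120),(-77,-130,120)]: cv2.circle(c,P(q),3,(0,0,255),-1)
    for y in range(40,130,10): cv2.circle(c,P((-45,y,161)),2,(0,255,255),-1)
    out.append(cv2.resize(c,(480,400)))
cv2.imwrite("pics/c1.png",np.hstack(out)[:, :960] if 0 else cv2.resize(np.hstack(out),(800,333)))
cv2.imwrite("pics/c1b.png",cv2.resize(im["scene"][165:290,190:340],(720,600),interpolation=cv2.INTER_CUBIC))
for t,sc,tp in(("tube_mid",(234,206.3),(261.5,161.1)),("dish_floor",(370,202.3),(134.1,217.9))):
    for n in im:
        for l in models.regions_of(t,n)[:3]:
            m=l["pixels"]; col=im[n][m].mean(0); ys,xs=np.nonzero(m);ra=cv2.minAreaRect(np.c_[xs,ys].astype(np.float32)); print(t,n,round(l["conf"],2),(np.array(l["point"])*[512,384]).round(1),col.round(),xs.mean().round(1),ys.mean().round(1),ra)
```

```text
[595.156  28.059  -0.253] [[0.4, 0.1], [1.9, -1.9], [3.1, -1.1], [0.8, 2.0], [-2.3, 0.5], [0.1, 1.5], [-1.1, -0.2], [-1.1, -0.7], [0.4, -0.4]]
tube_mid scene 0.71 [168.7 233.1] [ 43.  96. 108.] 166.6 234.9 ((166.66000366210938, 234.88002014160156), (12.200000762939453, 24.40000343322754), 53.13010025024414)
tube_mid scene 0.64 [234.7 208.7] [80. 76. 72.] 236.1 208.1 ((236.0, 208.0), (26.0, 12.0), 90.0)
tube_mid scene 0.58 [396.4 241.3] [33. 44. 75.] 396.8 239.8 ((396.4000549316406, 240.2000274658203), (21.466251373291016, 26.832815170288086), 26.56505012512207)
tube_mid top 0.85 [262.1 163.2] [102.  99.  97.] 263.0 164.1 ((263.1485290527344, 163.98516845703125), (22.686847686767578, 11.044913291931152), 84.2894058227539)
tube_mid top 0.63 [325.2 169.7] [ 21. 117. 135.] 326.6 172.5 ((326.5000305175781, 172.50001525878906), (9.899494171142578, 21.21320343017578), 45.0)
dish_floor scene 0.84 [337.9 146.8] [ 97.  78. 129.] 338.4 145.7 ((338.5, 146.0), (34.0, 45.0), 90.0)
dish_floor scene 0.72 [373.8 196. ] [42. 84. 25.] 372.8 199.5 ((372.8999938964844, 199.29998779296875), (45.16857147216797, 46.0629997253418), 63.43495178222656)
dish_floor top 0.78 [131.1 215. ] [ 58. 109.  38.] 132.1 218.3 ((131.5, 218.0), (48.0, 47.0), 90.0)
dish_floor top 0.71 [155.5 293.1] [121.  98. 163.] 156.9 290.7 ((156.5, 291.0000305175781), (47.37614822387695, 50.20458221435547), 45.0)
```

View pics/c1.png

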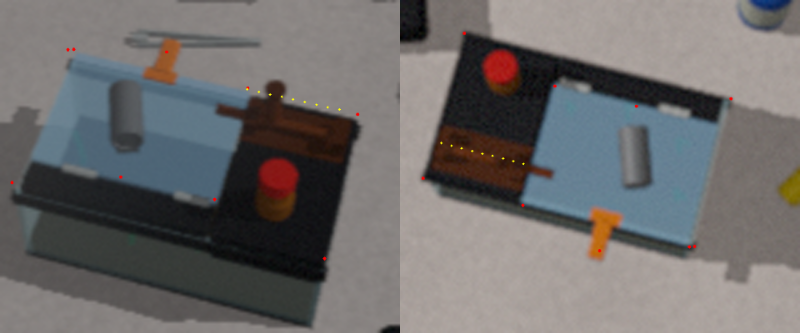

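The crop confirms it: grey tube at crop (126,115)/(636,155), with the orange tab and the knob upright at (275,88). The fitted tank model sits well in the top view but about 4 px high at the rear in the scene view, so I refit on the picked corners.

Run:
```python
from h import *
from scipy.optimize import least_squares
np.set_printoptions(precision=3,suppress=True)
C={"scene":[(72,58),(356,122),(324,272),(15,200)],"top":[(690,248),(424,178),(465,33),(731,100)]}
M=[(-75,-135,120),(-75,135,120),(75,135,120),(75,-135,120)]
obs=[]
for n in C:
    for u,q in zip(C[n],M):
        o=(190,165) if n=="scene" else (175-150,105)
        obs.append((n,q,np.array(u)/(8/3)+o-.5))
def w(p,q):
    c,s=np.cos(p[2]),np.sin(p[2]);return np.array((p[0]+c*q[0]-s*q[1],p[1]+s*q[0]+c*q[1],q[2]+(p[3] if len(p)>3 else 0)))
for sub in ("scenetop","top","scene"):
    f=lambda p:np.concatenate([proj(n,w(p,q))-u for n,q,u in obs if n in sub])
    for p0 in ([600,30,-.2],[600,30,-.2,0]):
        r=least_squares(f,p0,x_scale=[10,10,.1,10][:len(p0)]);p=r.x;print(sub,p,r.fun.reshape(-1,2).round(1).tolist())
def cr(n,u): return np.array(u)/(8/3)+((190,165) if n=="scene" else (25,105))-.5
for n in C: print(n,[proj(n,w([595,28,-.253],q)).round(1) for q in M])
print("knob head from scene, z 174:",onz("scene",cr("scene",(275,88)),174))
print("tab tip centre scene",onz("scene",cr("scene",(172,42)),115),"top",onz("top",cr("top",(597,258)),115))
for z in (136,): print("tube", onz("scene",(234.5,207.5),z),onz("top",(262.5,162.5),z),tri((234.5,207.5),(262.5,162.5)))
print("tube axis top", onz("top",cr("top",(631,125)),150),onz("top",cr("top",(641,186)),150))
print("dish rim", onz("scene",(373.4,199.6),10),onz("top",(132,218.2),10))
for t in("foodjar","bolt_knob"):
  for n in C:
    vision.grab_frame(n)
    print(t,n,[(round(l["conf"],2),(np.array(l["point"])*[512,384]).round(1)) for l in models.regions_of(t,n)[:3]])
```

```text
scenetop [600.706  29.019  -0.256] [[-1.1, -1.3], [1.2, -0.9], [0.7, -2.5], [-0.9, -4.6], [1.3, -2.6], [-0.7, -2.2], [-0.5, -2.0], [-0.4, -2.2]]
scenetop [598.051  29.228  -0.255 -13.814] [[-0.6, 1.3], [0.5, 1.5], [0.1, -0.6], [-0.1, -2.3], [0.9, -0.8], [-0.0, -0.0], [-0.1, 0.6], [-0.9, 0.0]]
top [594.758  28.86   -0.263] [[1.1, 0.0], [-0.7, -0.3], [-0.2, -0.1], [-0.2, 0.4]]
top [596.472  29.019  -0.263  -7.683] [[0.8, -0.2], [-0.4, -0.4], [0.1, 0.1], [-0.5, 0.5]]
scene [607.022  29.096  -0.248] [[-1.6, 1.0], [1.3, 0.9], [1.3, -0.3], [-1.1, -1.8]]
scene [599.831  29.277  -0.247 -11.424] [[-1.1, 1.6], [0.5, 1.2], [0.7, -0.8], [-0.2, -1.8]]
scene [array([215. , 183.2]), array([323.5, 207.3]), array([311.2, 261.5]), array([194. , 232.9])]
top [array([285.1, 197. ]), array([183.2, 171.4]), array([198.6, 117.1]), array([298.6, 141.7])]
knob head from scene, z 174: [569.461 100.484 174.   ]
tab tip centre scene [473.27   11.913 115.   ] top [478.666   9.974 115.   ]
tube [572.603 -31.662 136.   ] [575.432 -26.544 136.   ] (array([574.862, -28.964, 139.227]), np.float64(4.989821694097457))
tube axis top [601.245 -22.972 150.   ] [542.209 -31.958 150.   ]
dish rim [448.802 332.802  10.   ] [447.206 331.43   10.   ]
foodjar scene [(0.81, array([293.2, 236.6]))]
foodjar top [(0.47, array([215.9, 131.9])), (0.39, array([262.2, 162.1]))]
bolt_knob scene [(0.55, array([292.8, 207.4]))]
bolt_knob top [(0.68, array([240.8, 162.8])), (0.66, array([209.1, 164.3]))]
```

>>> jog_arm(plan=[[[0.137,-0.092,0,0,0,0],[0.274,-0.184,0,0,0,0],[0.411,-0.276,0,0,0,0],[0.547,-0.368,0,0,0,0],[0.547,-0.368,0,0,0,0]]], grip=0.3, force=30)

```text
clock: 2.42
ee_pos: [262.0, -396.9, 231.7]
orientation: [0.99, 0.142, 0.003, -0.002]
wrist_force: [1.1, -0.0, -0.2]
grip_width: 59.8
gripper_force: 0.0
```

>>> jog_arm(plan=[[[0.137,-0.092,0,0,0,0],[0.274,-0.184,0,0,0,0],[0.411,-0.276,0,0,0,0],[0.547,-0.368,0,0,0,0],[0.547,-0.368,0,0,0,0]]])

```text
clock: 2.83
ee_pos: [367.9, -271.0, 231.9]
orientation: [0.99, 0.142, 0.003, -0.002]
wrist_force: [-0.6, 0.5, -0.2]
grip_width: 59.6
gripper_force: 0.0
```

>>> jog_arm(plan=[[[0.137,-0.092,0,0,0,0],[0.274,-0.184,0,0,0,0],[0.411,-0.276,0,0,0,0],[0.547,-0.368,0,0,0,0],[0.547,-0.368,0,0,0,0]]])

```text
clock: 3.25
ee_pos: [473.9, -144.9, 231.8]
orientation: [0.99, 0.142, 0.003, -0.003]
wrist_force: [1.3, 1.8, 0.3]
grip_width: 59.7
gripper_force: 0.0
```

>>> jog_arm(plan=[[[0.137,-0.092,0,0,0,0.03],[0.274,-0.184,0,0,0,0.06],[0.411,-0.276,0,0,0,0.09],[0.547,-0.368,0,0,0,0.115],[0.547,-0.368,0,0,0,0.115]]])

```text
clock: 3.67
ee_pos: [579.3, -19.1, 230.6]
orientation: [0.997, 0.081, 0.002, -0.004]
wrist_force: [0.5, 1.6, -0.8]
grip_width: 59.4
gripper_force: 0.0
```

Run:
```python
from h import *
np.set_printoptions(precision=3,suppress=True)
im={n:vision.grab_frame(n) for n in("scene","top")}
s=monitor.sense();print(s["ee_pos"],s["orientation"],s["qpos"])
a=cv2.resize(im["scene"][130:255,170:320],(480,400),interpolation=cv2.INTER_CUBIC)
b=cv2.resize(im["top"][105:230,195:295],(320,400),interpolation=cv2.INTER_CUBIC)
cv2.imwrite("pics/c2.png",np.hstack([a,b]))
for n in im: print(n,[(round(l["conf"],2),(np.array(l["point"])*[512,384]).round(1)) for l in models.landmark_of("tube_mid",n)])
```

```text
[576.187 -27.669 230.629] [ 0.997  0.077 -0.    -0.001] [ 0.307  0.399 -0.409  1.422  0.157  1.355 -1.524]
scene [(0.83, array([168.1, 236.2])), (0.52, array([234.2, 207.8]))]
top [(0.52, array([326.1, 169.4]))]
```

View pics/c2.png

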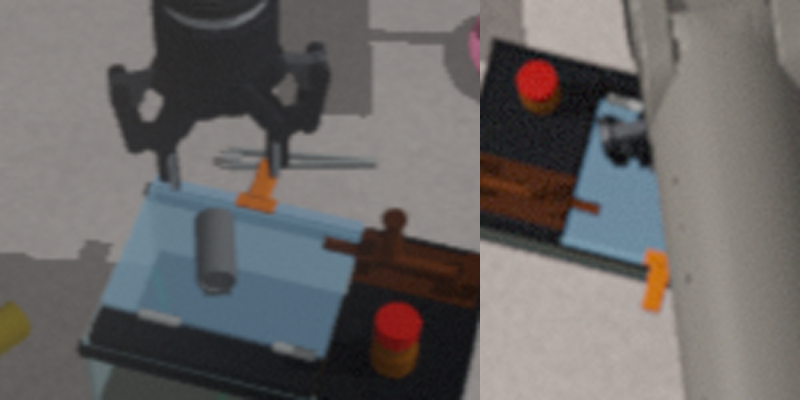

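The grey tube is at crop (216,250), below and between the fingers at (172,170) and (280,155). Descending.

>>> jog_arm(plan=[[[-0.008,0.006,0.12,0,0,0],[-0.008,0.006,0.24,0,0,0],[-0.008,0.006,0.34,0,0,0],[-0.008,0.006,0.38,0,0,0],[-0.008,0.006,0.415,0,0,0]]])

```text
clock: 4.28
ee_pos: [572.6, -33.8, 126.4]
orientation: [0.997, 0.073, -0.001, 0.001]
wrist_force: [0.1, 0.5, 0.1]
grip_width: 60.0
gripper_force: 0.0
```

>>> jog_arm(plan=[[[0,0,0,0,0,0],[0,0,0,0,0,0],[0,0,0,0,0,0]]])

```text
clock: 4.53
ee_pos: [575.3, -31.6, 129.4]
orientation: [0.997, 0.074, 0.002, 0.0]
wrist_force: [0.0, -1.3, -0.3]
grip_width: 60.1
gripper_force: 0.0
```

>>> jog_arm(plan=[[[0,0,0,0,0,0],[0,0,0,0,0,0],[0,0,0,0,0,0],[0,0,0,0,0,0],[0,0,0,0,0,0]]], grip=1, force=25)

```text
clock: 4.95
ee_pos: [574.7, -30.9, 128.8]
orientation: [0.997, 0.075, 0.001, -0.0]
wrist_force: [-1.2, 0.9, 5.7]
grip_width: 28.1
gripper_force: 26.2
```

>>> jog_arm(plan=[[[0,0,-0.03,0,0,0],[0,0,-0.12,0,0,0],[0,0,-0.24,0,0,0],[0,0,-0.36,0,0,0],[0,0,-0.42,0,0,0]]])

```text
clock: 5.37
ee_pos: [575.4, -31.5, 236.3]
orientation: [0.997, 0.075, 0.002, 0.0]
wrist_force: [1.8, 0.1, -0.5]
grip_width: 28.0
gripper_force: 25.5
```

>>> jog_arm(plan=[[[-0.02,-0.12,0,0,0,0],[-0.05,-0.28,0,0,0,0],[-0.08,-0.44,0,0,0,0],[-0.11,-0.6,0,0,0,0],[-0.143,-0.756,0,0,0,0]]])

```text
clock: 5.78
ee_pos: [509.4, 151.5, 232.4]
orientation: [0.997, 0.074, -0.0, 0.0]
wrist_force: [1.5, 0.3, -0.8]
grip_width: 28.1
gripper_force: 25.4
```

>>> jog_arm(plan=[[[-0.03,-0.15,0,0,0,0],[-0.06,-0.31,0,0,0,0],[-0.09,-0.47,0,0,0,0],[-0.12,-0.63,0,0,0,0],[-0.143,-0.756,0,0,0,0]]])

```text
clock: 6.2
ee_pos: [444.7, 334.9, 232.5]
orientation: [0.997, 0.076, -0.0, -0.001]
wrist_force: [-0.2, -0.2, -0.8]
grip_width: 28.1
gripper_force: 25.4
```

>>> jog_arm(plan=[[[0,0,0.1,0,0,0],[0,0,0.22,0,0,0],[0,0,0.34,0,0,0],[0,0,0.46,0,0,0],[0,0,0.55,0,0,0]]])

```text
clock: 6.62
ee_pos: [445.9, 330.2, 92.2]
orientation: [0.997, 0.075, -0.001, 0.001]
wrist_force: [0.3, -0.2, -0.9]
grip_width: 28.3
gripper_force: 25.4
```

>>> jog_arm(plan=[[[0,0,0,0,0,0],[0,0,0,0,0,0],[0,0,0,0,0,0]]])

```text
clock: 6.87
ee_pos: [447.9, 332.5, 96.5]
orientation: [0.997, 0.075, 0.001, -0.001]
wrist_force: [-0.1, 0.0, 0.0]
grip_width: 28.0
gripper_force: 25.4
```

Run:
```python
from h import *
im={n:vision.grab_frame(n) for n in("scene","top")}
s=monitor.sense();print(s["ee_pos"],s["orientation"],s["qpos"],s["grip_width"],s["gripper_force"])
a=cv2.resize(im["scene"][130:255,300:450],(480,400),interpolation=cv2.INTER_CUBIC)
b=cv2.resize(im["top"][160:285,85:185],(320,400),interpolation=cv2.INTER_CUBIC)
cv2.imwrite("pics/c3.png",np.hstack([a,b]))
for n in im: print(n,[(round(l["conf"],2),(np.array(l["point"])*[512,384]).round(1)) for l in models.landmark_of("tube_mid",n)])
```

```text
[448.31886842 333.02184271  97.2920126 ] [ 0.99721091  0.07460272  0.00185441 -0.00118062] [-0.27881593  0.49287795 -0.53741055  1.6656438   0.2825109   1.05667044
 -2.32440461] 27.999470438502442 25.417407942004502
scene [(0.67, array([378.4, 176.8])), (0.65, array([166. , 231.5]))]
top [(0.73, array([325.7, 170.8]))]
```

View pics/c3.png

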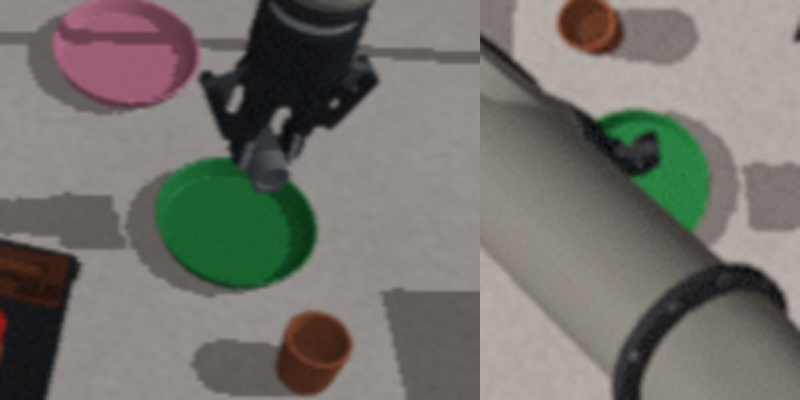

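The grey tube hangs level in the fingers at crop (265,165), over the green dish centred at (237,222). Lowering it.

>>> jog_arm(plan=[[[0,0,0.1,0,0,0],[0,0,0.2,0,0,0],[0,0,0.26,0,0,0],[0,0,0.29,0,0,0],[0,0,0.31,0,0,0]]])

```text
clock: 7.48
ee_pos: [447.0, 331.7, 17.3]
orientation: [0.997, 0.075, -0.0, 0.0]
wrist_force: [0.3, 0.8, -0.2]
grip_width: 28.5
gripper_force: 25.4
```

>>> jog_arm(plan=[[[0,0,0.005,0,0,0],[0,0,0.01,0,0,0],[0,0,0.014,0,0,0],[0,0,0.018,0,0,0],[0,0,0.018,0,0,0]]])

```text
clock: 7.9
ee_pos: [447.4, 332.1, 13.6]
orientation: [0.997, 0.075, 0.001, -0.0]
wrist_force: [-0.5, -0.4, -0.8]
grip_width: 28.1
gripper_force: 25.4
```

>>> jog_arm(plan=[[[0,0,0.004,0,0,0],[0,0,0.008,0,0,0],[0,0,0.008,0,0,0],[0,0,0.008,0,0,0]]])

```text
clock: 8.23
ee_pos: [447.4, 332.1, 12.8]
orientation: [0.997, 0.075, 0.001, -0.0]
wrist_force: [-1.9, -1.9, 7.9]
grip_width: 28.3
gripper_force: 26.3
```

>>> jog_arm(plan=[[[0,0,0,0,0,0],[0,0,0,0,0,0],[0,0,0,0,0,0],[0,0,0,0,0,0],[0,0,0,0,0,0]]], grip=0.35)

```text
clock: 8.65
ee_pos: [446.9, 331.7, 10.8]
orientation: [0.997, 0.075, -0.0, 0.0]
wrist_force: [-0.3, 0.1, 0.0]
grip_width: 55.4
gripper_force: 0.0
```

>>> jog_arm(plan=[[[0,0,-0.05,0,0,0],[0,0,-0.15,0,0,0],[0,0,-0.3,0,0,0],[0,0,-0.46,0,0,0],[0,0,-0.6,0,0,0]]])

```text
clock: 9.07
ee_pos: [446.9, 332.2, 164.2]
orientation: [0.997, 0.075, 0.001, -0.001]
wrist_force: [0.5, 0.8, 1.2]
grip_width: 55.7
gripper_force: 0.0
```

>>> jog_arm(plan=[[[0.03,0.1,-0.12,0,0,0],[0.07,0.22,-0.22,0,0,0],[0.11,0.34,-0.3,0,0,0],[0.14,0.44,-0.3,0,0,0],[0.17,0.495,-0.3,0,0,0]]])

```text
clock: 9.48
ee_pos: [510.0, 212.0, 239.0]
orientation: [0.997, 0.072, 0.003, 0.001]
wrist_force: [-0.4, -0.4, -0.2]
grip_width: 55.5
gripper_force: 0.0
```

>>> jog_arm(plan=[[[0.04,0.12,0,0,0,0.1],[0.08,0.25,0,0,0,0.2],[0.12,0.37,0,0,0,0.3],[0.17,0.495,0,0,0,0.387],[0.17,0.495,0,0,0,0.387]]])

```text
clock: 9.9
ee_pos: [571.5, 89.3, 236.3]
orientation: [0.991, -0.135, 0.002, 0.003]
wrist_force: [1.3, -1.3, -0.1]
grip_width: 55.2
gripper_force: 0.0
```

>>> jog_arm(plan=[[[0,0,0,0,0,0],[0,0,0,0,0,0],[0,0,0,0,0,0]]])

```text
clock: 10.15
ee_pos: [567.1, 101.9, 236.6]
orientation: [0.992, -0.126, -0.0, -0.001]
wrist_force: [0.1, 0.7, -0.6]
grip_width: 55.4
gripper_force: 0.0
```

Run:
```python
from h import *
np.set_printoptions(precision=3,suppress=True)
im={n:vision.grab_frame(n) for n in("scene","top")}
s=monitor.sense();print(s["ee_pos"],R.from_quat(s["orientation"]).as_matrix()[:,0],s["qpos"],s["grip_width"])
a=cv2.resize(im["scene"][130:255,240:390],(480,400),interpolation=cv2.INTER_CUBIC)
b=cv2.resize(im["top"][160:285,85:185],(320,400),interpolation=cv2.INTER_CUBIC)
cv2.imwrite("pics/c4.png",np.hstack([a,b]))
for t in ("tube_mid","bolt_knob","dish_floor"):
  for n in im: print(t,n,[(round(l["conf"],2),(np.array(l["point"])*[512,384]).round(1)) for l in models.landmark_of(t,n)])
for X in ((448,332,20),(568,100.4,161),(568,100.4,174)): print([proj(n,X).round(1) for n in im])
```

```text
[567.197 101.695 236.454] [ 0.968 -0.25  -0.   ] [ 0.079  0.393 -0.405  1.415  0.154  1.365 -2.153] 55.89306627355258
tube_mid scene [(0.75, array([164.6, 232.7])), (0.72, array([371.9, 194.7]))]
tube_mid top [(0.74, array([325.5, 168.4])), (0.56, array([242.6, 167.2])), (0.53, array([128.9, 213.4]))]
bolt_knob scene [(0.73, array([290.7, 202.5])), (0.2, array([252.2, 184.2]))]
bolt_knob top []
dish_floor scene [(0.86, array([373. , 201.4])), (0.71, array([336.1, 149.1])), (0.34, array([267.1, 180.9]))]
dish_floor top [(0.97, array([133.7, 215.3])), (0.76, array([160. , 290.5]))]
[array([373.8, 197.1]), array([130.9, 217.5])]
[array([292.2, 200.4]), array([212. , 163.5])]
[array([292.6, 197. ]), array([211.5, 162.4])]
```

View pics/c4.png

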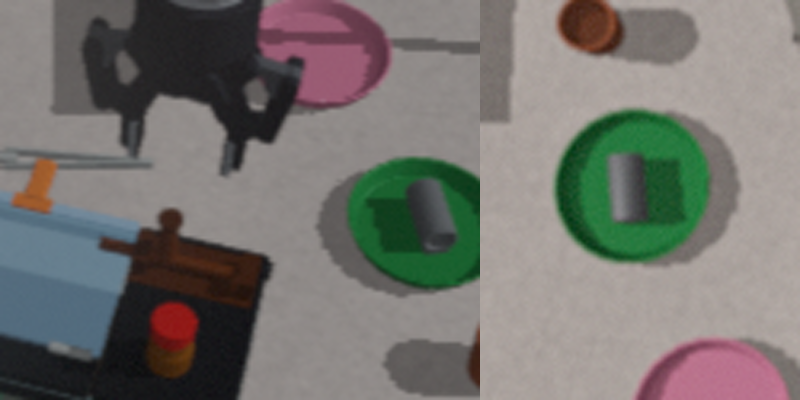

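The tube lies in the dish near its centre (top crop tube (627,187), dish (632,187)). The knob head is at scene crop (170,217), under the gripper and between the fingers. Descending onto it and closing gently.

>>> jog_arm(plan=[[[0.006,0,0.1,0,0,0],[0.006,0,0.2,0,0,0],[0.006,0,0.28,0,0,0],[0.006,0,0.34,0,0,0],[0.006,0,0.375,0,0,0]]])

```text
clock: 10.97
ee_pos: [567.9, 98.9, 139.9]
orientation: [0.992, -0.128, -0.002, 0.001]
wrist_force: [0.7, -0.2, -0.8]
grip_width: 55.8
gripper_force: 0.0
```

>>> jog_arm(plan=[[[0,0,0,0,0,0],[0,0,0,0,0,0],[0,0,0,0,0,0]]])

```text
clock: 11.22
ee_pos: [570.3, 99.6, 143.6]
orientation: [0.992, -0.128, 0.001, -0.0]
wrist_force: [0.3, -0.4, 0.7]
grip_width: 55.6
gripper_force: 0.0
```

>>> jog_arm(plan=[[[0,0,0,0,0,0],[0,0,0,0,0,0],[0,0,0,0,0,0],[0,0,0,0,0,0],[0,0,0,0,0,0]]], grip=1, force=40)

```text
clock: 11.63
ee_pos: [569.8, 99.4, 143.1]
orientation: [0.992, -0.128, 0.001, -0.0]
wrist_force: [-0.1, 0.2, 3.1]
grip_width: 12.8
gripper_force: 38.9
```

>>> jog_arm(plan=[[[0,0,0,0,0,0],[0,0,0,0,0,0],[0,0,0,0,0,0]]])

```text
clock: 11.88
ee_pos: [569.8, 99.4, 143.0]
orientation: [0.992, -0.128, 0.001, -0.0]
wrist_force: [-1.1, -0.5, 5.6]
grip_width: 12.9
gripper_force: 39.0
```

>>> jog_arm(plan=[[[0,-0.012,0,0,0,0],[0,-0.024,0,0,0,0],[0,-0.036,0,0,0,0],[0,-0.036,0,0,0,0],[0,-0.036,0,0,0,0]]])

```text
clock: 12.3
ee_pos: [571.1, 104.5, 143.1]
orientation: [0.992, -0.129, -0.0, 0.003]
wrist_force: [-3.5, -4.7, 8.6]
grip_width: 12.5
gripper_force: 39.7
```

>>> jog_arm(plan=[[[0,-0.012,0,0,0,0],[0,-0.024,0,0,0,0],[0,-0.024,0,0,0,0],[0,-0.024,0,0,0,0]]])

```text
clock: 12.63
ee_pos: [571.2, 104.9, 143.0]
orientation: [0.991, -0.13, -0.002, 0.007]
wrist_force: [-9.0, -13.0, 13.0]
grip_width: 12.8
gripper_force: 40.6
```

>>> jog_arm(plan=[[[0,0.03,0,0,0,0],[0,0.06,0,0,0,0],[0,0.09,0,0,0,0],[0,0.12,0,0,0,0],[0,0.12,0,0,0,0]]])

```text
clock: 13.05
ee_pos: [568.4, 94.1, 143.1]
orientation: [0.992, -0.125, 0.003, -0.008]
wrist_force: [6.3, 12.6, -3.5]
grip_width: 12.5
gripper_force: 39.5
```

>>> jog_arm(plan=[[[0,0,0,0,0,0],[0,0,0,0,0,0]]])

```text
clock: 13.22
ee_pos: [568.4, 94.1, 143.1]
orientation: [0.992, -0.125, 0.003, -0.007]
wrist_force: [6.2, 12.4, -1.6]
grip_width: 13.0
gripper_force: 39.5
```

>>> jog_arm(plan=[[[0,-0.03,0,0,0,0],[0,-0.06,0,0,0,0],[0,-0.09,0,0,0,0],[0,-0.12,0,0,0,0],[0,-0.12,0,0,0,0]]])

```text
clock: 13.63
ee_pos: [571.4, 105.7, 143.0]
orientation: [0.992, -0.13, -0.002, 0.007]
wrist_force: [-8.1, -11.4, 13.3]
grip_width: 12.4
gripper_force: 41.6
```

>>> jog_arm(plan=[[[0,0,0,0,0,0],[0,0,0,0,0,0]]])

```text
clock: 13.8
ee_pos: [571.4, 105.6, 143.0]
orientation: [0.991, -0.13, -0.002, 0.006]
wrist_force: [-7.8, -10.8, 13.0]
grip_width: 13.2
gripper_force: 41.4
```

>>> jog_arm(plan=[[[0,-0.012,0,0,0,0],[0,-0.012,0,0,0,0],[0,-0.012,0,0,0,0]]])

```text
clock: 14.05
ee_pos: [571.4, 105.7, 143.0]
orientation: [0.991, -0.131, -0.003, 0.009]
wrist_force: [-9.2, -13.6, 15.8]
grip_width: 12.6
gripper_force: 42.0
```

>>> jog_arm(plan=[[[0,0.04,0,0,0,0],[0,0.08,0,0,0,0],[0,0.12,0,0,0,0],[0,0.144,0,0,0,0],[0,0.144,0,0,0,0]]])

```text
clock: 14.47
ee_pos: [568.3, 94.0, 143.1]
orientation: [0.992, -0.124, 0.004, -0.01]
wrist_force: [9.2, 17.0, -5.9]
grip_width: 12.4
gripper_force: 40.3
```

>>> jog_arm(plan=[[[0,0,0,0,0,0],[0,0,0,0,0,0]]])

```text
clock: 14.63
ee_pos: [568.3, 93.9, 143.1]
orientation: [0.992, -0.124, 0.004, -0.009]
wrist_force: [9.0, 16.5, -4.0]
grip_width: 12.9
gripper_force: 40.3
```

>>> jog_arm(plan=[[[0,-0.04,0,0,0,0],[0,-0.08,0,0,0,0],[0,-0.12,0,0,0,0],[0,-0.144,0,0,0,0],[0,-0.144,0,0,0,0]]])

```text
clock: 15.05
ee_pos: [573.3, 112.8, 143.0]
orientation: [0.992, -0.129, -0.001, 0.004]
wrist_force: [-4.0, -6.4, 9.6]
grip_width: 12.8
gripper_force: 41.6
```

>>> jog_arm(plan=[[[0,0,0,0,0,0],[0,0,0,0,0,0]]])

```text
clock: 15.22
ee_pos: [573.3, 112.8, 143.0]
orientation: [0.992, -0.129, -0.001, 0.003]
wrist_force: [-4.0, -4.3, 9.4]
grip_width: 12.5
gripper_force: 41.5
```

It runs now. Drawing the bolt all the way back.

>>> jog_arm(plan=[[[0,-0.03,0,0,0,0],[0,-0.06,0,0,0,0],[0,-0.09,0,0,0,0],[0,-0.12,0,0,0,0],[0,-0.15,0,0,0,0]]])

```text
clock: 15.63
ee_pos: [581.4, 143.3, 143.0]
orientation: [0.991, -0.13, -0.002, 0.009]
wrist_force: [-12.5, -21.9, 20.1]
grip_width: 12.5
gripper_force: 43.7
```

>>> jog_arm(plan=[[[0,-0.012,0,0,0,0],[0,-0.02,0,0,0,0],[0,-0.02,0,0,0,0],[0,-0.02,0,0,0,0]]])

```text
clock: 15.97
ee_pos: [581.4, 143.2, 143.0]
orientation: [0.991, -0.132, -0.004, 0.012]
wrist_force: [-12.5, -18.6, 19.3]
grip_width: 12.5
gripper_force: 44.0
```

>>> jog_arm(plan=[[[0,0.02,0,0,0,0],[0,0.04,0,0,0,0],[0,0.05,0,0,0,0],[0,0.05,0,0,0,0]]])

```text
clock: 16.3
ee_pos: [581.4, 143.0, 143.1]
orientation: [0.992, -0.129, 0.0, 0.002]
wrist_force: [-2.5, -2.9, 7.5]
grip_width: 12.8
gripper_force: 41.4
```

>>> jog_arm(plan=[[[0,0,0,0,0,0],[0,0,0,0,0,0],[0,0,0,0,0,0],[0,0,0,0,0,0],[0,0,0,0,0,0]]], grip=0.5)

```text
clock: 16.72
ee_pos: [581.1, 145.8, 141.6]
orientation: [0.992, -0.127, -0.001, 0.0]
wrist_force: [-0.2, -1.1, 0.1]
grip_width: 42.7
gripper_force: 0.0
```

>>> jog_arm(plan=[[[0,0,-0.08,0,0,0],[0,0,-0.2,0,0,0],[0,0,-0.3,0,0,0],[0,0,-0.4,0,0,0],[0,0,-0.4,0,0,0]]])

```text
clock: 17.13
ee_pos: [584.4, 147.3, 248.3]
orientation: [0.992, -0.127, 0.005, -0.002]
wrist_force: [0.9, 0.5, 0.9]
grip_width: 43.0
gripper_force: 0.0
```

>>> jog_arm(plan=[[[-0.05,0.13,0,0,0,0],[-0.1,0.27,0,0,0,0],[-0.15,0.4,0,0,0,0],[-0.2,0.53,0,0,0,0],[-0.238,0.615,0,0,0,0]]])

```text
clock: 17.55
ee_pos: [483.0, 8.5, 241.7]
orientation: [0.992, -0.129, -0.001, 0.001]
wrist_force: [0.5, -1.3, 0.7]
grip_width: 42.6
gripper_force: 0.0
```

>>> jog_arm(plan=[[[0,0,0,0,0,0],[0,0,0,0,0,0],[0,0,0,0,0,0]]])

```text
clock: 17.8
ee_pos: [485.3, 13.0, 242.2]
orientation: [0.992, -0.127, 0.0, -0.0]
wrist_force: [0.3, 1.2, -0.1]
grip_width: 42.9
gripper_force: 0.0
```

Run:
```python
from h import *
np.set_printoptions(precision=3,suppress=True)
im={n:vision.grab_frame(n) for n in("scene","top")}
s=monitor.sense();print(s["ee_pos"],R.from_quat(s["orientation"]).as_matrix()[:,0],s["qpos"],s["grip_width"])
a=cv2.resize(im["scene"][110:260,190:340],(600,600),interpolation=cv2.INTER_CUBIC)
for z in (115,120):
  u=((proj("scene",(485,9,z))-[189.5,109.5])*4).astype(int);cv2.circle(a,tuple(int(v) for v in u),2,(0,0,255),-1)
cv2.imwrite("pics/c5.png",a)
for t in ("flap_tab","bolt_knob"):
  for n in im: print(t,n,[(round(l["conf"],2),(np.array(l["point"])*[512,384]).round(1)) for l in models.landmark_of(t,n)])
print([proj(n,(485,9,117)).round(1) for n in im])
```

```text
[485.539  13.693 242.162] [ 0.968 -0.25  -0.   ] [ 0.259  0.195 -0.379  1.649  0.073  1.312 -1.956] 42.371210331318444
flap_tab scene [(0.62, array([251.5, 185.9])), (0.16, array([263.7, 177.3]))]
flap_tab top [(0.19, array([381.9, 160. ]))]
bolt_knob scene [(0.51, array([308.2, 207.3]))]
bolt_knob top [(0.47, array([191.1, 154.8])), (0.46, array([135.4, 218.4])), (0.35, array([377.2, 232.3]))]
[array([252.7, 183.4]), array([248.7, 198.7])]
```

View pics/c5.png

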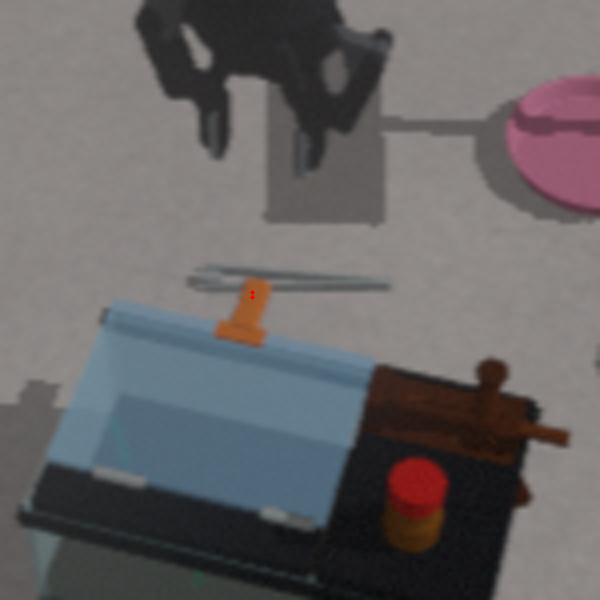

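The bolt is fully off the flap: tongue withdrawn, end sticking out at (568,437). The tab's tongue runs (243,330) to (258,280), and my target falls on it at (252,295). Descending onto the tab.

>>> jog_arm(plan=[[[0,0.016,0.12,0,0,0],[0,0.016,0.26,0,0,0],[0,0.016,0.4,0,0,0],[0,0.016,0.49,0,0,0],[0,0.016,0.54,0,0,0]]])

```text
clock: 18.52
ee_pos: [481.5, 8.4, 103.8]
orientation: [0.992, -0.127, -0.003, 0.0]
wrist_force: [-0.9, 0.2, 0.4]
grip_width: 42.9
gripper_force: 0.0
```

>>> jog_arm(plan=[[[0,0,0,0,0,0],[0,0,0,0,0,0],[0,0,0,0,0,0]]])

```text
clock: 18.77
ee_pos: [485.2, 8.6, 108.4]
orientation: [0.992, -0.127, 0.001, -0.0]
wrist_force: [0.9, -0.0, 1.0]
grip_width: 42.6
gripper_force: 0.0
```

>>> jog_arm(plan=[[[0,0,0,0,0,0],[0,0,0,0,0,0],[0,0,0,0,0,0],[0,0,0,0,0,0],[0,0,0,0,0,0]]], grip=1, force=40)

```text
clock: 19.18
ee_pos: [485.2, 8.6, 108.6]
orientation: [0.992, -0.128, 0.001, -0.0]
wrist_force: [0.3, 0.9, 4.9]
grip_width: 14.8
gripper_force: 41.7
```

>>> jog_arm(plan=[[[0,0,0,0,0,0],[0,0,0,0,0,0],[0,0,0,0,0,0]]])

```text
clock: 19.43
ee_pos: [485.2, 8.6, 108.6]
orientation: [0.992, -0.128, 0.001, -0.0]
wrist_force: [-0.2, 0.7, 6.6]
grip_width: 14.8
gripper_force: 41.8
```

>>> jog_arm(plan=[[[0.003,0,-0.059,0,0,0],[0.012,0,-0.117,0,0,0],[0.026,0,-0.174,0,0,0],[0.046,0,-0.229,0,0,0],[0.072,0,-0.282,0,0,0]]])

```text
clock: 19.85
ee_pos: [501.7, 4.2, 177.3]
orientation: [0.992, -0.127, -0.0, -0.001]
wrist_force: [4.9, 1.8, -7.1]
grip_width: 14.8
gripper_force: 39.1
```

>>> jog_arm(plan=[[[0,0,0,0,0,0],[0,0,0,0,0,0]]])

```text
clock: 20.02
ee_pos: [502.2, 4.0, 177.9]
orientation: [0.992, -0.128, 0.001, -0.0]
wrist_force: [1.8, 0.6, 0.2]
grip_width: 15.0
gripper_force: 39.9
```

Tracking the arc with low force, so I continue.

>>> jog_arm(plan=[[[0.031,0,-0.05,0,0,0],[0.066,0,-0.097,0,0,0],[0.106,0,-0.14,0,0,0],[0.151,0,-0.179,0,0,0],[0.198,0,-0.213,0,0,0]]])

```text
clock: 20.43
ee_pos: [545.9, -7.7, 228.6]
orientation: [0.992, -0.127, -0.005, -0.0]
wrist_force: [-2.9, 2.7, -4.3]
grip_width: 15.0
gripper_force: 39.0
```

>>> jog_arm(plan=[[[0.051,0,-0.029,0,0,0],[0.105,0,-0.053,0,0,0],[0.16,0,-0.072,0,0,0],[0.218,0,-0.085,0,0,0],[0.25,0,-0.09,0,0,0]]])

```text
clock: 20.85
ee_pos: [607.9, -24.0, 252.6]
orientation: [0.992, -0.127, -0.003, 0.0]
wrist_force: [-4.3, 2.4, 1.6]
grip_width: 14.8
gripper_force: 39.0
```

>>> jog_arm(plan=[[[0,0,0,0,0,0],[0,0,0,0,0,0],[0,0,0,0,0,0],[0,0,0,0,0,0]]])

```text
clock: 21.18
ee_pos: [608.9, -24.4, 252.7]
orientation: [0.992, -0.127, -0.001, 0.0]
wrist_force: [0.0, 1.4, 0.2]
grip_width: 14.9
gripper_force: 39.0
```

>>> jog_arm(plan=[[[0,0,0,0,0,0],[0,0,0,0,0,0],[0,0,0,0,0,0],[0,0,0,0,0,0],[0,0,0,0,0,0]]], grip=0.45)

```text
clock: 21.6
ee_pos: [609.9, -25.0, 253.6]
orientation: [0.992, -0.128, 0.0, 0.0]
wrist_force: [0.0, 0.2, 0.7]
grip_width: 47.1
gripper_force: 0.0
```

>>> jog_arm(plan=[[[0,0,-0.06,0,0,0],[0,0,-0.16,0,0,0],[0,0,-0.28,0,0,0],[0,0,-0.4,0,0,0],[0,0,-0.5,0,0,0]]])

```text
clock: 22.02
ee_pos: [609.9, -24.9, 381.0]
orientation: [0.992, -0.128, 0.001, -0.0]
wrist_force: [1.1, -0.2, -0.4]
grip_width: 47.0
gripper_force: 0.0
```

>>> jog_arm(plan=[[[-0.1,-0.1,0,0,0,0],[-0.2,-0.2,0,0,0,0],[-0.3,-0.3,0,0,0,0],[-0.4,-0.4,0,0,0,0],[-0.5,-0.5,0,0,0,0]]])

```text
clock: 22.43
ee_pos: [519.6, 129.0, 378.8]
orientation: [0.992, -0.128, 0.0, -0.0]
wrist_force: [0.6, 1.4, 0.2]
grip_width: 46.8
gripper_force: 0.0
```

>>> jog_arm(plan=[[[0,0,0,0,0,0],[0,0,0,0,0,0],[0,0,0,0,0,0],[0,0,0,0,0,0]]])

```text
clock: 22.77
ee_pos: [521.3, 126.1, 378.3]
orientation: [0.992, -0.129, 0.0, 0.001]
wrist_force: [-1.3, -0.6, -0.5]
grip_width: 47.3
gripper_force: 0.0
```

Run:
```python
from h import *
im=vision.grab_frame("scene")
cv2.imwrite("pics/c6.png",cv2.resize(im[110:290,160:430],(800,533),interpolation=cv2.INTER_CUBIC))
```

```text
(no output)
```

View pics/c6.png

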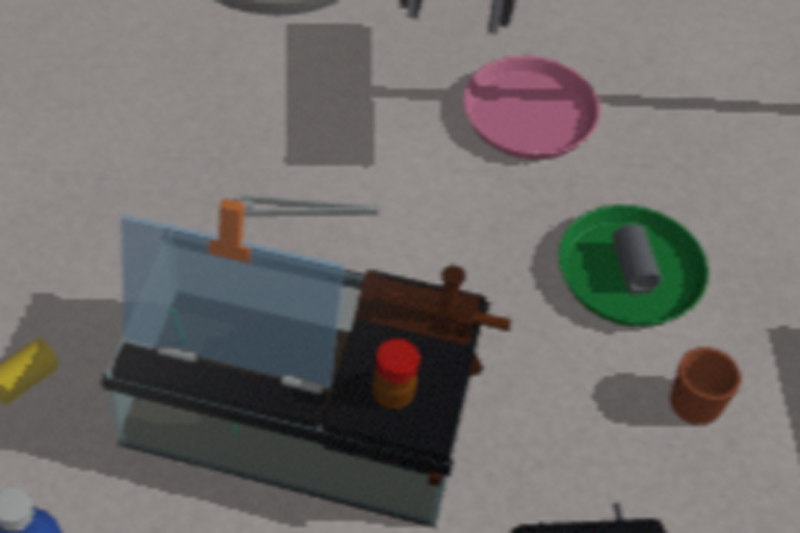

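The flap stands open with its tab at (231,230). The bolt is drawn back, with the knob at (453,278) and its end at (508,323), and the grey tube is in the green dish at (637,258). The jar is undisturbed at (397,372) and the gripper is clear, so I'm handing in.

```bash
python3 -c "
from rig import env
print(env.close_job())"
```

```text
the job is handed in; nothing more can be done
None
```

The job is handed in at about 23 s; no verdict came back, but the last picture shows the grey tube in the green dish, the bolt drawn fully back, the flap standing open and the jar on the tank in place.

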